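# Load the sample bottles into the tray, row reversed

### The job

Move the four sample bottles from the orange rack with its coloured bays into the green loading tray, one bottle to a bay, keeping their sequence as counted from the black knob on each: the rack is counted from its left end and the tray from its right end, so, seen from the robot, the leftmost bottle goes into the rightmost bay and the row ends up reversed. Stand each one upright on the bay's floor without dropping or tipping it, and leave the glass beaker where it is.

Things in the scene. Friction and masses are not known exactly. Their poses are not given: they have to be found in the camera images.
- bottle_blue: loose clear sample bottle with a blue screw cap and a blue label band, 50 to 100 g: upright cylinder 34 mm in diameter and 80 mm tall, the top 24 mm being the cap (33 mm in diameter). Origin: centre of its underside; z up along its axis. It starts upright in the bay insert of its own colour. Grip it from above across the cap, about 68 mm above the underside.
- bottle_yellow: loose clear sample bottle with a yellow screw cap and a yellow label band, 50 to 100 g: upright cylinder 34 mm in diameter and 80 mm tall, the top 24 mm being the cap (33 mm in diameter). Origin: centre of its underside; z up along its axis. It starts upright in the bay insert of its own colour. Grip it from above across the cap, about 68 mm above the underside.
- bottle_red: loose clear sample bottle with a red screw cap and a red label band, 50 to 100 g: upright cylinder 34 mm in diameter and 80 mm tall, the top 24 mm being the cap (33 mm in diameter). Origin: centre of its underside; z up along its axis. It starts upright in the bay insert of its own colour. Grip it from above across the cap, about 68 mm above the underside.
- bottle_white: loose clear sample bottle with a white screw cap and a white label band, 50 to 100 g: upright cylinder 34 mm in diameter and 80 mm tall, the top 24 mm being the cap (33 mm in diameter). Origin: centre of its underside; z up along its axis. It starts upright in the bay insert of its own colour. Grip it from above across the cap, about 68 mm above the underside.
- bay_blue: blue square bay insert, fixed, 58 (x) by 60 (y) by 22 mm, walls and floor 4 mm. Origin: centre of its underside, 8 mm above the table, on the orange rack base (64 by 300 by 8 mm). y: along the row to the left (about world +y); x: away from the robot. The four stand in a row 64 mm apart, in any colour order; a black index knob is on the base's left (+y) end.
- bay_yellow: yellow square bay insert, fixed, 58 (x) by 60 (y) by 22 mm, walls and floor 4 mm. Origin: centre of its underside, 8 mm above the table, on the orange rack base (64 by 300 by 8 mm). y: along the row to the left (about world +y); x: away from the robot. The four stand in a row 64 mm apart, in any colour order; a black index knob is on the base's left (+y) end.
- bay_red: red square bay insert, fixed, 58 (x) by 60 (y) by 22 mm, walls and floor 4 mm. Origin: centre of its underside, 8 mm above the table, on the orange rack base (64 by 300 by 8 mm). y: along the row to the left (about world +y); x: away from the robot. The four stand in a row 64 mm apart, in any colour order; a black index knob is on the base's left (+y) end.
- bay_white: white square bay insert, fixed, 58 (x) by 60 (y) by 22 mm, walls and floor 4 mm. Origin: centre of its underside, 8 mm above the table, on the orange rack base (64 by 300 by 8 mm). y: along the row to the left (about world +y); x: away from the robot. The four stand in a row 64 mm apart, in any colour order; a black index knob is on the base's left (+y) end.
- tray: green fixed tray, base 64 (x) by 300 (y) mm, empty. Origin: centre of its underside, on the table; y along the row to the left (about world +y), x away from the robot. Four bays, centres at y = -96, -32, 32, 96 mm, each 50 (x) by 60 (y) mm inside; floor 6 mm, wall tops 30 mm above the origin, walls 4 mm thick. Black index knob on its right (-y) end. It lies before or behind the rack.
- beaker: empty glass beaker, loose, a bystander at the right: 66 mm in diameter, 85 mm tall. Origin: centre of its underside, z up. (At the left stand, fixed and clear of the work, an grey-topped tip box, 88 by 124 by 62 mm, and a 60 mm white timer, 20 mm high.)

How it is judged:
At the end, for the whole second after the job is handed in: Each bottle stands upright (within 7 degrees) and at rest on the floor of its bay in the green tray: its place counted from the tray's right end is that of its own-coloured insert from the rack's left end; within 15 mm along the row and 12 mm across it of the bay's centre (((y of bay_yellow in the frame of bay_blue between -0.224 and 0 m and y of bay_red in the frame of bay_blue between -0.224 and 0 m and y of bay_white in the frame of bay_blue between -0.224 and 0 m and y of bottle_blue in the frame of tray between -0.111 and -0.081 m) or (y of bay_yellow in the frame of bay_blue between -0.16 and 0.096 m and y of bay_red in the frame of bay_blue between -0.16 and 0.096 m and y of bay_white in the frame of bay_blue between -0.16 and 0.096 m and y of bottle_blue in the frame of tray between -0.047 and -0.017 m) or (y of bay_yellow in the frame of bay_blue between -0.096 and 0.16 m and y of bay_red in the frame of bay_blue between -0.096 and 0.16 m and y of bay_white in the frame of bay_blue between -0.096 and 0.16 m and y of bottle_blue in the frame of tray between 0.017 and 0.047 m) or (y of bay_yellow in the frame of bay_blue between 0 and 0.224 m and y of bay_red in the frame of bay_blue between 0 and 0.224 m and y of bay_white in the frame of bay_blue between 0 and 0.224 m and y of bottle_blue in the frame of tray between 0.081 and 0.111 m)) and x of bottle_blue in the frame of tray between -0.012 and 0.012 m and z of bottle_blue in the frame of tray between 0.002 and 0.012 m and angle between each of bottle_blue, bottle_yellow, bottle_red, bottle_white's own z axis and vertical below 0.12 rad and linear speed of each of bottle_blue, bottle_yellow, bottle_red, bottle_white below 0.02 m/s and angular speed of each of bottle_blue, bottle_yellow, bottle_red, bottle_white below 0.3 rad/s and ((y of bay_blue in the frame of bay_yellow between -0.224 and 0 m and y of bay_red in the frame of bay_yellow between -0.224 and 0 m and y of bay_white in the frame of bay_yellow between -0.224 and 0 m and y of bottle_yellow in the frame of tray between -0.111 and -0.081 m) or (y of bay_blue in the frame of bay_yellow between -0.16 and 0.096 m and y of bay_red in the frame of bay_yellow between -0.16 and 0.096 m and y of bay_white in the frame of bay_yellow between -0.16 and 0.096 m and y of bottle_yellow in the frame of tray between -0.047 and -0.017 m) or (y of bay_blue in the frame of bay_yellow between -0.096 and 0.16 m and y of bay_red in the frame of bay_yellow between -0.096 and 0.16 m and y of bay_white in the frame of bay_yellow between -0.096 and 0.16 m and y of bottle_yellow in the frame of tray between 0.017 and 0.047 m) or (y of bay_blue in the frame of bay_yellow between 0 and 0.224 m and y of bay_red in the frame of bay_yellow between 0 and 0.224 m and y of bay_white in the frame of bay_yellow between 0 and 0.224 m and y of bottle_yellow in the frame of tray between 0.081 and 0.111 m)) and x of bottle_yellow in the frame of tray between -0.012 and 0.012 m and z of bottle_yellow in the frame of tray between 0.002 and 0.012 m and ((y of bay_blue in the frame of bay_red between -0.224 and 0 m and y of bay_yellow in the frame of bay_red between -0.224 and 0 m and y of bay_white in the frame of bay_red between -0.224 and 0 m and y of bottle_red in the frame of tray between -0.111 and -0.081 m) or (y of bay_blue in the frame of bay_red between -0.16 and 0.096 m and y of bay_yellow in the frame of bay_red between -0.16 and 0.096 m and y of bay_white in the frame of bay_red between -0.16 and 0.096 m and y of bottle_red in the frame of tray between -0.047 and -0.017 m) or (y of bay_blue in the frame of bay_red between -0.096 and 0.16 m and y of bay_yellow in the frame of bay_red between -0.096 and 0.16 m and y of bay_white in the frame of bay_red between -0.096 and 0.16 m and y of bottle_red in the frame of tray between 0.017 and 0.047 m) or (y of bay_blue in the frame of bay_red between 0 and 0.224 m and y of bay_yellow in the frame of bay_red between 0 and 0.224 m and y of bay_white in the frame of bay_red between 0 and 0.224 m and y of bottle_red in the frame of tray between 0.081 and 0.111 m)) and x of bottle_red in the frame of tray between -0.012 and 0.012 m and z of bottle_red in the frame of tray between 0.002 and 0.012 m and ((y of bay_blue in the frame of bay_white between -0.224 and 0 m and y of bay_yellow in the frame of bay_white between -0.224 and 0 m and y of bay_red in the frame of bay_white between -0.224 and 0 m and y of bottle_white in the frame of tray between -0.111 and -0.081 m) or (y of bay_blue in the frame of bay_white between -0.16 and 0.096 m and y of bay_yellow in the frame of bay_white between -0.16 and 0.096 m and y of bay_red in the frame of bay_white between -0.16 and 0.096 m and y of bottle_white in the frame of tray between -0.047 and -0.017 m) or (y of bay_blue in the frame of bay_white between -0.096 and 0.16 m and y of bay_yellow in the frame of bay_white between -0.096 and 0.16 m and y of bay_red in the frame of bay_white between -0.096 and 0.16 m and y of bottle_white in the frame of tray between 0.017 and 0.047 m) or (y of bay_blue in the frame of bay_white between 0 and 0.224 m and y of bay_yellow in the frame of bay_white between 0 and 0.224 m and y of bay_red in the frame of bay_white between 0 and 0.224 m and y of bottle_white in the frame of tray between 0.081 and 0.111 m)) and x of bottle_white in the frame of tray between -0.012 and 0.012 m and z of bottle_white in the frame of tray between 0.002 and 0.012 m); the robot touches nothing.
It fails at once if the glass beaker is pushed more than 20 mm or tipped (distance of beaker from where it was at the start of the episode above 0.02 m or angle between beaker's own z axis and vertical above 0.35 rad).
It fails at once if a bottle is tipped by more than 40 degrees (angle between any of bottle_blue, bottle_yellow, bottle_red, bottle_white's own z axis and vertical above 0.7 rad).
It fails at once if a bottle is dropped (falls free of the fingers at over 0.7 m/s, a fall of some 25 mm) ((linear speed of bottle_blue above 0.7 m/s and contact force between bottle_blue and the fingers below 0.05 N) or (linear speed of bottle_yellow above 0.7 m/s and contact force between bottle_yellow and the fingers below 0.05 N) or (linear speed of bottle_red above 0.7 m/s and contact force between bottle_red and the fingers below 0.05 N) or (linear speed of bottle_white above 0.7 m/s and contact force between bottle_white and the fingers below 0.05 N)).
It also fails if it takes over 106 s, if anything falls off the work surface, if the arm or the gripper's body presses on something with over 40 N, if the wrist force passes 120 N, or if a joint passes its speed limit or range.

### The arm

A 6-joint arm with a two-finger parallel gripper is mounted at the origin on the work surface. World frame = base frame: x ahead of the robot, y to its left, z up, the work surface at z = 0. Lengths are in m, angles in rad, forces in N, time in s.
With the tool pointing down it reaches from about 0.25 to 0.775 m from the base axis. Payload 4 kg.
Tool frame: the origin (TCP) lies midway between the tips of the shut fingers; the grasp point (between the pads) lies 19 mm behind it; z points along the fingers, y is the line along which they close (so a half turn about z gives the same grasp; the last joint's range is limited). The gripper opens to 94 mm and grips with 3 to 60 N. Pads are 16 mm wide; open, the fingers measure 119 mm over their backs; the gripper's body (75 mm by 177 mm) begins 78 mm behind the grasp point.
Start: joints at [1.193, 0.087, 1.371, -0, 1.684, -0.103], TCP at [0.149, 0.529, 0.206] pointing down, gripper open.
Joint ranges: [-3.1, 3.1], [-0.76, 2.03], [0.27, 2.55], [-1.08, 4.22], [0.17, 2.65], [-2.57, 2.57]. Speed limits (rad/s): [2.79, 2.79, 3.14, 3.14, 3.14, 3.14].

### API

Orientations are given as [roll, pitch, yaw] about the fixed x, y, z axes, in that order (R = Rz(yaw) Ry(pitch) Rx(roll)).
In Python, from bench import robot gives the robot as it stands.
- The arm moves only by the tool servo_tool, never from a script. Its argument "moves" is a list of rows, each a list of 5 numbers: the shift along the tool's x, y, z in units of 25 mm (1.0 is 25 mm), then the turn about the tool's z in units of 6 degrees (1.0 is 6 degrees), then the closure, from 0 (fully open) to 1 (shut). In form: [[dx, dy, dz, yaw, gripper], ...]. A call has 1 to 10 rows; each row is the pose to reach, as a shift and turn from the pose commanded when the call began, along the tool's axes at that moment; what a row does not reach only later rows make up. A row lasts 1/12 s, in which the tool goes at most 41.7 mm and 7.16 degrees, less where a joint would pass 70% of its speed; a pose out of reach is approached as far as the arm can. A call with a gripper value outside its range is refused whole. The fingers move at their own pace and stop on an object; the grip force is fixed at half the most. Time passes only in rows, so rows that repeat a pose let the fingers close. It gives the time, the measured TCP pose, the force, the opening and the grip force at its end, in the units of the state.
- robot.get_obs(): the state, without advancing time (a new reading comes with each control period).
- robot.snapshot(name): name is "scene" or "top" or "wrist"; returns a dict with "image" (420x560x3 uint8, blue, green, red), "fx", "fy", "cx", "cy" (pixels), "eye" and "orientation" of the camera in the world; the wrist camera has in their place "T_tool_cam" (4x4, takes a point from camera to tool coordinates, whose origin is the TCP and whose axes are the flange's). Camera axes: x right, y down, z forward; pixel columns grow to the right and rows downward; lengths in m; the calibration is good to about 2 mm. The wrist camera is an equidistant fisheye: a pixel r from the principal point sees the ray r / f radians off the axis. A picture is of the moment at which its call begins: read the wrist's pose just before it. There is no depth.
- robot.close_job(): hands the job in; it is judged then, once.
The state is a dict: "time": time; "joint_positions": joint angles; "qvel": joint speeds; "joint_torque": joint torques, N m; "tool_pos": TCP position; "ee_rot": TCP orientation; "wrist_force": force on the tool from outside, world axes, zero at the start; "wrist_torque": the same for the moment, N m; "width": finger opening in m; "finger_force": force on a finger pad.
Only numpy, scipy, OpenCV 4.12 (cv2) and the standard library are available. Lean on these libraries where they do the work, as an engineer would, in place of code of your own. Each camera call takes 0.05 s, during which the arm holds its last target. There are 200 camera calls.

## Working session

There is one attempt and no reset: what is moved stays moved. The work goes in short steps, Python scripts to look and compute and a tool call to move; the robot and the scene stay as the last step left them, time stands still between calls to the robot, and variables do not carry over. Pictures are saved under pics/ and viewed, at most 14 in all, crops included, and the job is handed in when it is done.

Besides the shell and the picture viewer there is one more tool, called after "Emit:" in YAML: its name, and indented under it one key for each argument. servo_tool: Moves the arm, as the interface text tells. Its arguments: {"type":"object","properties":{"moves":{"type":"array"}},"required":["moves"]}

```bash
mkdir -p pics
python3 - <<'E'
from bench import robot
import cv2,json,numpy as np
print(robot.get_obs())
for n in("scene","top"):
    s=robot.snapshot(n);cv2.imwrite(f"pics/{n}0.png",s.pop("image"));print(n,{k:np.round(v,5).tolist() for k,v in s.items()})
E
```

```text
{'time': 0.0, 'joint_positions': array([ 1.19292648e+00,  8.79378242e-02,  1.37221850e+00, -3.18941015e-05,
        1.68358716e+00, -1.03095104e-01]), 'qvel': array([ 0.00132027,  0.00113455,  0.00047694,  0.001183  , -0.00050731,
        0.00066739]), 'joint_torque': array([ 7.59980994e-04, -3.40200770e+01, -3.02417922e+01,  7.18299346e-02,
        3.33333551e-02, -1.65142906e-04]), 'tool_pos': array([0.14904523, 0.52886274, 0.2043317 ]), 'ee_rot': array([-3.13944998e+00, -1.89816527e-04,  2.86681415e+00]), 'wrist_force': array([-0.42791005,  0.1404841 , -0.73194707]), 'wrist_torque': array([-0.00833475,  0.02353678, -0.0141463 ]), 'finger_force': 0.0, 'width': 0.09392189978221079}
scene {'fx': 481.79086, 'fy': 481.79086, 'cx': 279.48651, 'cy': 212.22515, 'eye': [0.96939, -0.83539, 0.60088], 'orientation': [-2.14358, 0.00126, 0.54135]}
top {'fx': 379.05303, 'fy': 379.05303, 'cx': 280.6915, 'cy': 204.82072, 'eye': [0.49915, -0.12016, 0.79828], 'orientation': [-3.07387, 0.0191, -1.59524]}
```

View pics/top0.png

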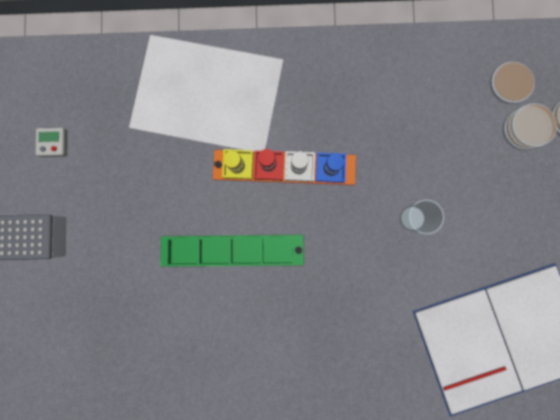

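View pics/scene0.png

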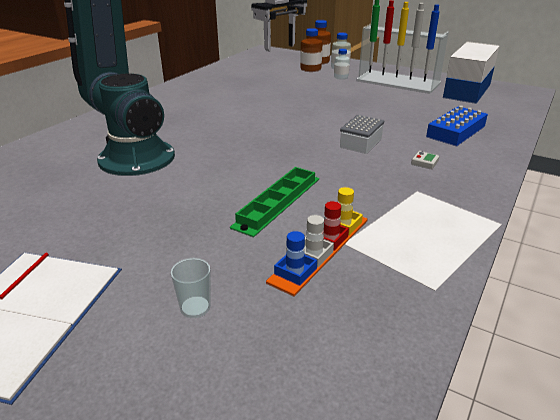

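The top view shows the rack, knob at left (218,164), in the order yellow, red, white, blue. The tray is nearer the robot with its knob at right (298,250), and the beaker is at (425,217). Next I'll measure.

```bash
cat > h.py <<'E'
import cv2,numpy as np
from scipy.spatial.transform import Rotation as R
def ray(s,uv):
    uv=np.atleast_2d(uv).astype(float)
    d=np.c_[(uv[:,0]-s["cx"])/s["fx"],(uv[:,1]-s["cy"])/s["fy"],np.ones(len(uv))]
    return d@R.from_euler("xyz",s["orientation"]).as_matrix().T
def plane(s,uv,z):
    d=ray(s,uv);e=np.array(s["eye"]);return e+d*((z-e[2])/d[:,2])[:,None]
def proj(s,P):
    p=(np.atleast_2d(P)-s["eye"])@R.from_euler("xyz",s["orientation"]).as_matrix()
    return np.c_[s["fx"]*p[:,0]/p[:,2]+s["cx"],s["fy"]*p[:,1]/p[:,2]+s["cy"]]
def mask(img,lo,hi):
    return cv2.inRange(cv2.cvtColor(img,cv2.COLOR_BGR2HSV),lo,hi)
E
python3 - <<'E'
from bench import robot
from h import *
s=robot.snapshot("top");im=s["image"]
c=cv2.resize(im[140:272,155:365],None,fx=3.8,fy=3.8,interpolation=cv2.INTER_CUBIC);cv2.imwrite("pics/crop.png",c)
for n,lo,hi,z in(("rack",(5,200,120),(16,255,255),.008),("tray",(50,120,40),(75,255,255),.006)):
    m=mask(im,lo,hi);pts=cv2.findNonZero(m)
    r=cv2.minAreaRect(pts);b=cv2.boxPoints(r);P=plane(s,b,z)
    print(n,np.round(b,1).tolist(),np.round(P[:,:2],4).tolist(),np.round(plane(s,[r[0]],z),4))
    for a in(0,1):print(np.linalg.norm(P[a]-P[a+1]))
hsv=cv2.cvtColor(im,cv2.COLOR_BGR2HSV)
m=((hsv[...,2]<45)*255).astype('uint8')
n,_,st,ce=cv2.connectedComponentsWithStats(m)
for i in range(1,n):
    if 20<st[i,4]<100:print(st[i],ce[i],plane(s,ce[i],.014))
E
```

```text
Traceback (most recent call last):
cv2.error: OpenCV(4.12.0) /io/opencv/modules/imgproc/src/convhull.cpp:143: error: (-215:Assertion failed) total >= 0 && (depth == CV_32F || depth == CV_32S) in function 'convexHull'
```

View pics/crop.png

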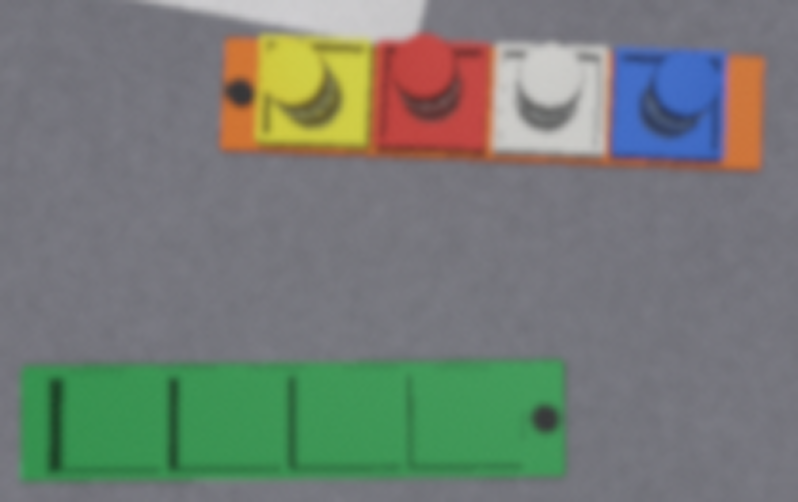

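The crop shows cap centres near (290,72), (424,67), (550,75) and (688,83), with the knobs at (240,93) and (545,419). The orange mask came out empty, so I'll fix that.

Run:
```python
from bench import robot
from h import *
s=robot.snapshot("top");im=s["image"]
hsv=cv2.cvtColor(im,cv2.COLOR_BGR2HSV);print(hsv[180,350],hsv[250,290])
for n,lo,hi,z in(("rack",(6,180,120),(18,255,255),.008),("tray",(50,120,40),(80,255,255),.006)):
    m=mask(im,lo,hi);x0,x1,y0,y1=(200,370,140,195) if n=="rack" else(150,320,225,280)
    k=np.zeros_like(m);k[y0:y1,x0:x1]=m[y0:y1,x0:x1]
    pts=np.argwhere(k)[:,::-1].astype(np.float32).reshape(-1,1,2)
    r=cv2.minAreaRect(pts);b=cv2.boxPoints(r);P=plane(s,b,z)
    print(n,np.round(b,1).tolist(),np.round(P[:,:2],4).tolist(),'ctr',np.round(P.mean(0),4),[np.linalg.norm(P[a]-P[a+1]).round(4) for a in(0,1)])
    e=P[1]-P[0] if np.linalg.norm(P[1]-P[0])>.2 else P[2]-P[1]
    print('yaw of row deg',np.degrees(np.arctan2(-e[0],e[1])))
C=lambda l:np.array(l)/3.8+np.array([155,140])-.37
print('knobs',plane(s,C([[240,93],[545,419]]),.012).round(4).tolist())
print('caps',plane(s,C([[290,72],[424,67],[550,75],[688,83]]),.092).round(4).tolist())
```

```text
[ 12 180 205] [ 68 146 152]
rack [[213.89999389648438, 177.89999389648438], [214.6999969482422, 150.89999389648438], [352.79998779296875, 155.10000610351562], [352.0, 182.10000610351562]] [[0.6135, 0.0329], [0.6711, 0.0305], [0.6539, -0.2604], [0.5969, -0.2566]] ctr [ 0.6338 -0.1134  0.008 ] [np.float64(0.0576), np.float64(0.2914)]
yaw of row deg 176.63121051499067
tray [[161.0, 236.0], [302.0, 236.0], [302.0, 265.0], [161.0, 265.0]] [[0.4942, 0.1461], [0.4871, -0.1491], [0.4272, -0.1474], [0.4339, 0.1463]] ctr [ 0.4606 -0.001   0.006 ] [np.float64(0.2953), np.float64(0.0599)]
yaw of row deg 178.6152920128057
knobs [[0.642, 0.0236, 0.012], [0.4588, -0.1399, 0.012]]
caps [[0.6373, -0.0161, 0.092], [0.6379, -0.0827, 0.092], [0.6322, -0.1451, 0.092], [0.6263, -0.2131, 0.092]]
```

```bash
cat >> h.py <<'E'
def go(o,x,y,z,psi):
    M=R.from_euler("xyz",o["ee_rot"]).as_matrix();d=(np.array([x,y,z])-o["tool_pos"])@M/.025
    t=(np.degrees(o["ee_rot"][2])-psi+180)%360-180
    return np.round(d,2).tolist(),round(t/6,2)
E
python3 - <<'E'
from bench import robot
from h import *
print(go(robot.get_obs(),.637,-.016,.2,86.7))
E
```

```text
([-24.7, -15.69, 0.21], np.float64(12.93))
```

Emit:
servo_tool:
  moves:
    - [-0.6,-0.4,0,1,0]
    - [-1.8,-1.1,0,2.1,0]
    - [-3,-1.9,0,3.2,0]
    - [-4.2,-2.7,0,4.3,0]
    - [-5.5,-3.5,0,5.4,0]
    - [-6.8,-4.3,0,6.5,0]
    - [-8.1,-5.1,0,7.6,0]
    - [-9.4,-5.9,0,8.7,0]
    - [-10.7,-6.8,0,9.8,0]
    - [-12,-7.6,0,10.9,0]

```text
time: 1.03
tool_pos: [0.3871, 0.2633, 0.2055]
ee_rot: [3.141, -0.0, 1.72]
wrist_force: [0.8, 0.7, -0.3]
width: 0.0941
finger_force: 0.0
```

Run:
```python
from bench import robot
from h import *
o=robot.get_obs();print(o["tool_pos"],o["ee_rot"]);print(go(o,.637,-.016,.2,86.7))
```

```text
[0.38713291 0.26328114 0.20545559] [ 3.14148085e+00 -5.67209521e-05  1.71962696e+00]
([-12.53, 8.23, 0.22], np.float64(1.97))
```

Emit:
servo_tool:
  moves:
    - [-1.3,0.8,0,0.5,0]
    - [-2.6,1.7,0,1,0]
    - [-3.9,2.5,0,1.5,0]
    - [-5.2,3.4,0,2,0]
    - [-6.5,4.2,0,2,0]
    - [-7.8,5.1,0,2,0]
    - [-9.1,6,0,2,0]
    - [-10.4,6.8,0,2,0]
    - [-11.6,7.6,0,2,0]
    - [-12.3,8.1,0,2,0]

```text
time: 1.87
tool_pos: [0.6354, -0.011, 0.2043]
ee_rot: [-3.141, 0.001, 1.513]
wrist_force: [-0.4, 0.2, -0.6]
width: 0.0938
finger_force: 0.0
```

Emit:
servo_tool:
  moves:
    - [0,0,0,0,0]
    - [0,0,0,0,0]

```text
time: 2.03
tool_pos: [0.6339, -0.0085, 0.2042]
ee_rot: [-3.139, -0.001, 1.514]
wrist_force: [0.7, -0.0, -0.6]
width: 0.0939
finger_force: 0.0
```

Run:
```python
from bench import robot
from h import *
o=robot.get_obs();print(o["tool_pos"],o["ee_rot"]);print(go(o,.637,-.016,.062,86.7))
s=robot.snapshot("wrist");cv2.imwrite("pics/w1.png",s["image"]);print({k:np.round(v,4).tolist() for k,v in s.items() if k!="image"})
```

```text
[ 0.6339407  -0.00845502  0.2041934 ] [-3.13931041e+00 -5.80819357e-04  1.51407214e+00]
([-0.3, 0.15, 5.69], np.float64(0.01))
{'fx': 325.1923, 'fy': 325.1923, 'cx': 280.3039, 'cy': 208.2372, 'T_tool_cam': [[-0.0007, -0.9713, -0.2379, 0.0692], [1.0, -0.0005, -0.001, -0.0001], [0.0009, -0.2379, 0.9713, -0.1788], [0.0, 0.0, 0.0, 1.0]]}
```

View pics/w1.png

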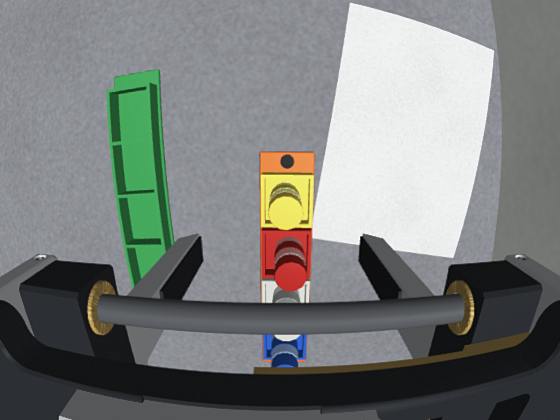

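The wrist view shows the yellow cap top at about (286,211) and the red at about (291,275), both between the fingers' planes.

```bash
cat >> h.py <<'E'
def wplane(s,o,uv,z):
    T=np.array(s["T_tool_cam"]);M=R.from_euler("xyz",o["ee_rot"]).as_matrix();out=[]
    for u in np.atleast_2d(uv):
        v=np.array([(u[0]-s["cx"])/s["fx"],(u[1]-s["cy"])/s["fy"]]);th=np.linalg.norm(v)
        d=M@T[:3,:3]@np.r_[v/th*np.sin(th),np.cos(th)];e=o["tool_pos"]+M@T[:3,3]
        out.append(e+d*(z-e[2])/d[2])
    return np.array(out).round(4)
E
python3 - <<'E'
from bench import robot
from h import *
o=robot.get_obs();s=robot.snapshot("wrist")
print(wplane(s,o,[[286,211],[291,275]],.092),wplane(s,o,[[287,161]],.012))
E
```

```text
[[ 0.6379 -0.0125  0.092 ]
 [ 0.6395 -0.0779  0.092 ]] [[0.6422 0.026  0.012 ]]
```

Emit:
servo_tool:
  moves:
    - [-0.24,0.17,1,0,0]
    - [-0.24,0.17,2.2,0,0]
    - [-0.24,0.17,3.4,0,0]
    - [-0.24,0.17,4.4,0,0]
    - [-0.24,0.17,5.2,0,0]
    - [-0.24,0.17,5.6,0,0]
    - [-0.24,0.17,5.72,0,0]
    - [-0.24,0.17,5.72,0,0]
    - [-0.24,0.17,5.72,0,0.3]
    - [-0.24,0.17,5.72,0,0.4]

```text
time: 2.97
tool_pos: [0.6391, -0.0136, 0.0649]
ee_rot: [3.138, 0.0, 1.516]
wrist_force: [0.3, -0.3, -0.1]
width: 0.0843
finger_force: 0.0
```

Emit:
servo_tool:
  moves:
    - [0,0,0,0,0.5]
    - [0,0,0,0,0.55]
    - [0,0,0,0,0.6]
    - [0,0,0,0,0.65]
    - [0,0,0,0,0.7]
    - [0,0,0,0,0.75]
    - [0,0,0,0,0.8]
    - [0,0,0,0,0.9]
    - [0,0,0,0,1]
    - [0,0,0,0,1]

```text
time: 3.8
tool_pos: [0.6378, -0.0138, 0.0624]
ee_rot: [3.142, -0.0, 1.516]
wrist_force: [-0.6, -0.6, -1.4]
width: 0.0329
finger_force: 30.0
```

Emit:
servo_tool:
  moves:
    - [0,0,0,0,1]
    - [0,0,0,0,1]
    - [0,0,0,0,1]

```text
time: 4.05
tool_pos: [0.6377, -0.0138, 0.0624]
ee_rot: [-3.141, -0.0, 1.516]
wrist_force: [-0.7, 1.2, -1.2]
width: 0.0325
finger_force: 30.0
```

Emit:
servo_tool:
  moves:
    - [0,0,-0.4,0,1]
    - [0,0,-1.2,0,1]
    - [0,0,-2,0,1]
    - [0,0,-2.8,0,1]
    - [0,0,-3.5,0,1]
    - [0,0,-3.9,0,1]
    - [-0.3,-0.5,-4,-0.1,1]
    - [-0.8,-1.4,-4,-0.2,1]
    - [-1.3,-2.4,-4,-0.4,1]
    - [-1.8,-3.4,-4,-0.4,1]

```text
time: 4.88
tool_pos: [0.5493, -0.0543, 0.1623]
ee_rot: [-3.141, -0.0, 1.559]
wrist_force: [-0.2, -0.2, -0.7]
width: 0.0329
finger_force: 30.0
```

Emit:
servo_tool:
  moves:
    - [-0.5,-1,0,0,1]
    - [-1,-1.9,0,0,1]
    - [-1.5,-2.8,0,0,1]
    - [-1.8,-3.3,0,0,1]
    - [-1.9,-3.5,0,0,1]
    - [-1.9,-3.5,0,0,1]
    - [-1.9,-3.5,0,0,1]
    - [-1.9,-3.5,0,0,1]

```text
time: 5.55
tool_pos: [0.4632, -0.1, 0.1625]
ee_rot: [3.141, -0.001, 1.558]
wrist_force: [-0.1, 0.5, -0.8]
width: 0.0328
finger_force: 30.0
```

Run:
```python
from bench import robot
from h import *
o=robot.get_obs();print(o["tool_pos"],o["ee_rot"],o["finger_force"]);print(go(o,.4594,-.097,.0575,89.3))
s=robot.snapshot("wrist");cv2.imwrite("pics/w2.png",s["image"])
```

```text
[ 0.46323819 -0.10002658  0.16247859] [ 3.14107372e+00 -5.06422434e-04  1.55845754e+00] 29.997298177331686
([0.12, -0.16, 4.2], np.float64(-0.0))
```

View pics/w2.png

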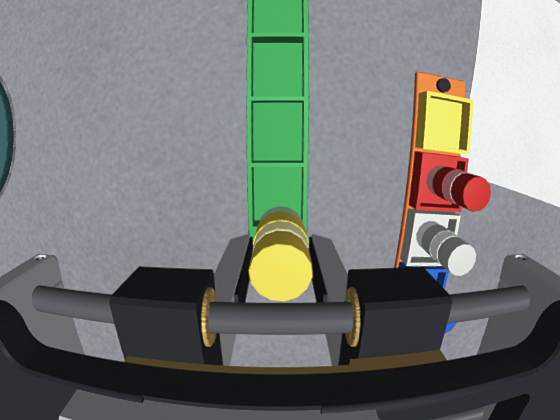

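The wrist view shows yellow held upright. The tray's divider tops are at rows about 38, 100 and 163, and its wall columns are at about 249 to 307.

Run:
```python
from bench import robot
from h import *
o=robot.get_obs();s=robot.snapshot("wrist")
print(wplane(s,o,[[278,38],[278,100],[278,163],[249,130],[307,130]],.03))
```

```text
[[ 0.4626  0.0599  0.03  ]
 [ 0.4619 -0.0018  0.03  ]
 [ 0.4611 -0.0623  0.03  ]
 [ 0.4339 -0.03    0.03  ]
 [ 0.489  -0.0308  0.03  ]]
```

Emit:
servo_tool:
  moves:
    - [0.12,-0.13,0.8,0,1]
    - [0.12,-0.13,1.6,0,1]
    - [0.12,-0.13,2.4,0,1]
    - [0.12,-0.13,3.1,0,1]
    - [0.12,-0.13,3.6,0,1]
    - [0.12,-0.13,3.9,0,1]
    - [0.12,-0.13,4.1,0,1]
    - [0.12,-0.13,4.18,0,1]
    - [0.12,-0.13,4.18,0,1]
    - [0.12,-0.13,4.18,0,1]

```text
time: 6.48
tool_pos: [0.4599, -0.0975, 0.0588]
ee_rot: [3.14, 0.0, 1.558]
wrist_force: [-0.7, 1.1, -0.4]
width: 0.0329
finger_force: 30.0
```

Emit:
servo_tool:
  moves:
    - [0,0,0.06,0,1]
    - [0,0,0.1,0,1]
    - [0,0,0.1,0,1]
    - [0,0,0.1,0,1]

```text
time: 6.82
tool_pos: [0.4598, -0.0976, 0.0563]
ee_rot: [3.14, 0.0, 1.558]
wrist_force: [0.5, -1.0, 2.5]
width: 0.0329
finger_force: 30.0
```

Emit:
servo_tool:
  moves:
    - [0,0,0,0,0.6]
    - [0,0,0,0,0.5]
    - [0,0,0,0,0.3]
    - [0,0,0,0,0.1]
    - [0,0,0,0,0]
    - [0,0,0,0,0]
    - [0,0,-0.8,0,0]
    - [0,0,-2,0,0]
    - [0,0,-3.2,0,0]
    - [0,0,-4.2,0,0]

```text
time: 7.65
tool_pos: [0.4593, -0.0974, 0.1623]
ee_rot: [3.141, 0.0, 1.558]
wrist_force: [0.3, -0.1, 0.1]
width: 0.0927
finger_force: 0.0
```

Run:
```python
from bench import robot
from h import *
o=robot.get_obs();print(o["tool_pos"],o["ee_rot"]);print(go(o,.6385,-.081,.16,86.7))
```

```text
[ 0.45929038 -0.09741105  0.16231826] [3.14054531e+00 2.22319047e-04 1.55778481e+00]
([0.75, 7.16, 0.1], np.float64(0.43))
```

Emit:
servo_tool:
  moves:
    - [0.1,0.8,0,0.1,0]
    - [0.2,2,0,0.2,0]
    - [0.4,3.4,0,0.4,0]
    - [0.6,4.8,0,0.4,0]
    - [0.7,6.2,0,0.4,0]
    - [0.75,6.9,0,0.4,0]
    - [0.75,7.15,0,0.4,0]
    - [0.75,7.15,0,0.4,0]
    - [0.75,7.15,0,0.4,0]
    - [0.75,7.15,0,0.4,0]

```text
time: 8.48
tool_pos: [0.637, -0.0811, 0.1607]
ee_rot: [-3.141, 0.0, 1.516]
wrist_force: [-0.4, 0.8, 0.9]
width: 0.0942
finger_force: 0.0
```

Run:
```python
from bench import robot
from h import *
o=robot.get_obs();print(o["tool_pos"],o["ee_rot"]);print(go(o,.6385,-.081,.061,86.7))
s=robot.snapshot("wrist");cv2.imwrite("pics/w3.png",s["image"])
```

```text
[ 0.63701861 -0.08113873  0.16073864] [-3.14111125e+00  2.33842909e-05  1.51550999e+00]
([0.01, 0.06, 3.99], np.float64(0.02))
```

View pics/w3.png

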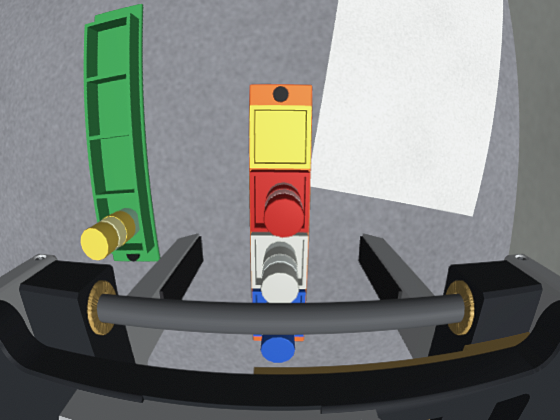

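Yellow stands upright in the tray's right bay. The cap tops are red (285,215), white (281,287) and blue (278,349).

Run:
```python
from bench import robot
from h import *
o=robot.get_obs();s=robot.snapshot("wrist")
print(wplane(s,o,[[285,215],[281,287],[278,349]],.092))
```

```text
[[ 0.6405 -0.0783  0.092 ]
 [ 0.6338 -0.1416  0.092 ]
 [ 0.6273 -0.2091  0.092 ]]
```

Emit:
servo_tool:
  moves:
    - [0.05,0.1,1,0,0]
    - [0.05,0.1,2.1,0,0]
    - [0.05,0.1,3,0,0]
    - [0.05,0.1,3.6,0,0]
    - [0.05,0.1,3.9,0,0]
    - [0.05,0.1,3.95,0,0]
    - [0.05,0.1,3.95,0,0.1]
    - [0.05,0.1,3.95,0,0.2]
    - [0.05,0.1,3.95,0,0.3]
    - [0.05,0.1,3.95,0,0.4]

```text
time: 9.42
tool_pos: [0.6416, -0.08, 0.0635]
ee_rot: [3.139, 0.0, 1.516]
wrist_force: [0.2, -0.2, -0.1]
width: 0.0706
finger_force: 0.0
```

Emit:
servo_tool:
  moves:
    - [0,0,0,0,0.5]
    - [0,0,0,0,0.55]
    - [0,0,0,0,0.6]
    - [0,0,0,0,0.65]
    - [0,0,0,0,0.7]
    - [0,0,0,0,0.75]
    - [0,0,0,0,0.8]
    - [0,0,0,0,0.9]
    - [0,0,0,0,1]
    - [0,0,0,0,1]

```text
time: 10.25
tool_pos: [0.6406, -0.0798, 0.0616]
ee_rot: [-3.141, -0.0, 1.516]
wrist_force: [0.2, -0.4, 0.2]
width: 0.0333
finger_force: 29.9
```

Emit:
servo_tool:
  moves:
    - [0,0,0,0,1]
    - [0,0,0,0,1]
    - [0,0,0,0,1]

```text
time: 10.5
tool_pos: [0.6406, -0.0798, 0.0616]
ee_rot: [-3.142, -0.0, 1.516]
wrist_force: [0.1, 0.7, -0.8]
width: 0.0331
finger_force: 29.9
```

Run:
```python
from bench import robot
from h import *
o=robot.get_obs();print(o["tool_pos"],o["ee_rot"]);print(go(o,.4606,-.033,.162,89.3))
```

```text
[ 0.64064507 -0.07980253  0.06161007] [-3.14154689e+00 -1.09592854e-04  1.51595205e+00]
([1.47, -7.29, -4.02], np.float64(-0.41))
```

Emit:
servo_tool:
  moves:
    - [0,0,-0.4,0,1]
    - [0,0,-1.2,0,1]
    - [0,0,-2,0,1]
    - [0,0,-2.8,0,1]
    - [0,0,-3.5,0,1]
    - [0,0,-3.9,0,1]
    - [0.1,-0.5,-4,-0.1,1]
    - [0.3,-1.4,-4,-0.2,1]
    - [0.5,-2.4,-4,-0.4,1]
    - [0.7,-3.4,-4,-0.4,1]

```text
time: 11.33
tool_pos: [0.5558, -0.0575, 0.1616]
ee_rot: [-3.141, -0.0, 1.558]
wrist_force: [0.3, 0.1, -0.9]
width: 0.0332
finger_force: 29.9
```

Emit:
servo_tool:
  moves:
    - [0.2,-1,0,0,1]
    - [0.4,-1.9,0,0,1]
    - [0.55,-2.8,0,0,1]
    - [0.65,-3.5,0,0,1]
    - [0.65,-3.7,0,0,1]
    - [0.65,-3.7,0,0,1]
    - [0.65,-3.7,0,0,1]
    - [0.65,-3.7,0,0,1]

```text
time: 12.0
tool_pos: [0.4654, -0.0405, 0.1618]
ee_rot: [3.141, -0.0, 1.558]
wrist_force: [0.2, -0.7, -0.7]
width: 0.0335
finger_force: 29.9
```

Run:
```python
from bench import robot
from h import *
o=robot.get_obs();print(o["tool_pos"],o["ee_rot"],o["finger_force"]);print(go(o,.4606,-.033,.0560,89.3))
```

```text
[ 0.46537645 -0.04050144  0.16181302] [ 3.14096751e+00 -3.27945874e-06  1.55759055e+00] 29.93973970413208
([0.3, -0.2, 4.23], np.float64(-0.01))
```

Emit:
servo_tool:
  moves:
    - [0.3,-0.2,0.8,0,1]
    - [0.3,-0.2,1.6,0,1]
    - [0.3,-0.2,2.4,0,1]
    - [0.3,-0.2,3.1,0,1]
    - [0.3,-0.2,3.6,0,1]
    - [0.3,-0.2,3.9,0,1]
    - [0.3,-0.2,4.1,0,1]
    - [0.3,-0.2,4.2,0,1]
    - [0.3,-0.2,4.25,0,1]
    - [0.3,-0.2,4.26,0,1]

```text
time: 12.83
tool_pos: [0.4602, -0.0328, 0.0558]
ee_rot: [3.14, 0.0, 1.558]
wrist_force: [0.5, 0.0, -1.1]
width: 0.033
finger_force: 29.9
```

Emit:
servo_tool:
  moves:
    - [0,0,0,0,1]
    - [0,0,0,0,1]
    - [0,0,0,0,1]

```text
time: 13.08
tool_pos: [0.46, -0.0327, 0.0559]
ee_rot: [3.14, 0.0, 1.558]
wrist_force: [-0.1, 0.5, -1.0]
width: 0.0333
finger_force: 29.9
```

Floor contact is within about 1 mm, so I'll lower it slightly and release.

Emit:
servo_tool:
  moves:
    - [0,0,0.04,0,1]
    - [0,0,0.04,0,1]
    - [0,0,0.04,0,0.6]
    - [0,0,0.04,0,0.4]
    - [0,0,0.04,0,0.1]
    - [0,0,0.04,0,0]
    - [0,0,0.04,0,0]
    - [0,0,-0.8,0,0]
    - [0,0,-2,0,0]
    - [0,0,-3.2,0,0]

```text
time: 13.92
tool_pos: [0.4585, -0.0325, 0.1349]
ee_rot: [-3.138, -0.001, 1.558]
wrist_force: [-1.0, -1.5, 0.7]
width: 0.0804
finger_force: 0.0
```

Emit:
servo_tool:
  moves:
    - [0,0,-0.8,0,0]
    - [0,0,-1,0,0]

```text
time: 14.08
tool_pos: [0.4618, -0.0331, 0.1645]
ee_rot: [3.134, 0.001, 1.558]
wrist_force: [0.0, -0.3, 0.9]
width: 0.0925
finger_force: 0.0
```

Run:
```python
from bench import robot
from h import *
o=robot.get_obs();print(o["tool_pos"],o["ee_rot"]);print(go(o,.6335,-.143,.16,86.7))
```

```text
[ 0.4618098  -0.03308696  0.16452227] [3.13393400e+00 1.26679213e-03 1.55783667e+00]
([-4.31, 6.92, 0.24], np.float64(0.43))
```

Emit:
servo_tool:
  moves:
    - [-0.5,0.8,0,0.1,0]
    - [-1.2,2,0,0.2,0]
    - [-2,3.3,0,0.4,0]
    - [-2.8,4.5,0,0.4,0]
    - [-3.6,5.8,0,0.4,0]
    - [-4.1,6.6,0.1,0.4,0]
    - [-4.3,6.95,0.1,0.4,0]
    - [-4.3,6.95,0.1,0.4,0]
    - [-4.3,6.95,0.1,0.4,0]
    - [-4.3,6.95,0.1,0.4,0]

```text
time: 14.92
tool_pos: [0.631, -0.1418, 0.1568]
ee_rot: [-3.14, -0.001, 1.516]
wrist_force: [-0.3, 0.9, 0.5]
width: 0.094
finger_force: 0.0
```

Run:
```python
from bench import robot
from h import *
o=robot.get_obs();print(o["tool_pos"],o["ee_rot"]);print(go(o,.6335,-.143,.061,86.7))
s=robot.snapshot("wrist");cv2.imwrite("pics/w4.png",s["image"])
```

```text
[ 0.63100812 -0.14178086  0.15681155] [-3.13974392e+00 -7.80700718e-04  1.51627455e+00]
([-0.05, 0.11, 3.83], np.float64(0.03))
```

View pics/w4.png

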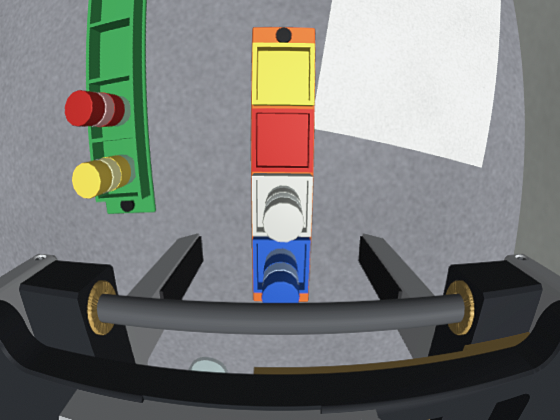

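Red and yellow stand upright in the tray. The white cap is at (284,222), which agrees with the estimate.

Emit:
servo_tool:
  moves:
    - [-0.07,0.11,1,0,0]
    - [-0.07,0.11,2.1,0,0]
    - [-0.07,0.11,3,0,0]
    - [-0.07,0.11,3.5,0,0]
    - [-0.07,0.11,3.75,0,0]
    - [-0.07,0.11,3.8,0,0]
    - [-0.07,0.11,3.8,0,0.1]
    - [-0.07,0.11,3.8,0,0.2]
    - [-0.07,0.11,3.8,0,0.3]
    - [-0.07,0.11,3.8,0,0.4]

```text
time: 15.8
tool_pos: [0.6354, -0.1446, 0.0643]
ee_rot: [3.139, 0.001, 1.516]
wrist_force: [0.2, -0.4, 0.4]
width: 0.0709
finger_force: 0.0
```

Emit:
servo_tool:
  moves:
    - [0,0,0,0,0.5]
    - [0,0,0,0,0.55]
    - [0,0,0,0,0.6]
    - [0,0,0,0,0.65]
    - [0,0,0,0,0.7]
    - [0,0,0,0,0.75]
    - [0,0,0,0,0.8]
    - [0,0,0,0,0.9]
    - [0,0,0,0,1]
    - [0,0,0,0,1]

```text
time: 16.63
tool_pos: [0.6344, -0.1443, 0.0626]
ee_rot: [-3.141, -0.0, 1.516]
wrist_force: [0.2, -0.5, 0.9]
width: 0.033
finger_force: 29.9
```

Emit:
servo_tool:
  moves:
    - [0,0,0,0,1]
    - [0,0,0,0,1]
    - [0,0,0,0,1]

```text
time: 16.88
tool_pos: [0.6345, -0.1443, 0.0626]
ee_rot: [-3.141, -0.0, 1.516]
wrist_force: [0.3, -1.0, -0.7]
width: 0.0333
finger_force: 29.9
```

Run:
```python
from bench import robot
from h import *
o=robot.get_obs();print(o["tool_pos"],o["ee_rot"]);print(go(o,.4611,.031,.162,89.3))
```

```text
[ 0.63451082 -0.14427474  0.0626182 ] [-3.14147262e+00 -1.60640355e-04  1.51593190e+00]
([6.62, -7.31, -3.97], np.float64(-0.41))
```

Emit:
servo_tool:
  moves:
    - [0,0,-0.4,0,1]
    - [0,0,-1.2,0,1]
    - [0,0,-2,0,1]
    - [0,0,-2.8,0,1]
    - [0,0,-3.5,0,1]
    - [0,0,-3.9,0,1]
    - [0.4,-0.4,-4,-0.1,1]
    - [1,-1.1,-4,-0.2,1]
    - [1.7,-1.9,-4,-0.4,1]
    - [2.4,-2.7,-4,-0.4,1]

```text
time: 17.72
tool_pos: [0.5697, -0.0802, 0.1626]
ee_rot: [-3.141, -0.0, 1.558]
wrist_force: [-0.8, -0.0, -0.5]
width: 0.0329
finger_force: 29.9
```

Emit:
servo_tool:
  moves:
    - [0.7,-0.8,0,0,1]
    - [1.4,-1.6,0,0,1]
    - [2.1,-2.4,0,0,1]
    - [2.8,-3.2,0,0,1]
    - [3.4,-3.9,0,0,1]
    - [3.7,-4.3,0,0,1]
    - [3.9,-4.5,0,0,1]
    - [3.9,-4.5,0,0,1]
    - [3.9,-4.5,0,0,1]
    - [3.9,-4.5,0,0,1]

```text
time: 18.55
tool_pos: [0.46, 0.0176, 0.1627]
ee_rot: [3.141, 0.0, 1.557]
wrist_force: [0.7, -0.9, -1.2]
width: 0.033
finger_force: 29.9
```

Run:
```python
from bench import robot
from h import *
o=robot.get_obs();print(o["tool_pos"],o["ee_rot"],o["finger_force"]);print(go(o,.4611,.031,.0560,89.3))
```

```text
[0.46001176 0.0175975  0.16272895] [3.14117917e+00 3.42950624e-04 1.55706282e+00] 29.866172075271606
([0.54, 0.03, 4.27], np.float64(-0.01))
```

Emit:
servo_tool:
  moves:
    - [0.5,0.03,0.4,0,1]
    - [0.54,0.03,1.2,0,1]
    - [0.54,0.03,2,0,1]
    - [0.54,0.03,2.8,0,1]
    - [0.54,0.03,3.4,0,1]
    - [0.54,0.03,3.8,0,1]
    - [0.54,0.03,4.05,0,1]
    - [0.54,0.03,4.18,0,1]
    - [0.54,0.03,4.24,0,1]
    - [0.54,0.03,4.26,0,1]

```text
time: 19.38
tool_pos: [0.4608, 0.0316, 0.0568]
ee_rot: [3.14, -0.0, 1.558]
wrist_force: [0.3, 0.5, -0.6]
width: 0.0331
finger_force: 29.9
```

Emit:
servo_tool:
  moves:
    - [0,0,0,0,1]
    - [0,0,0,0,1]
    - [0,0,0,0,1]

```text
time: 19.63
tool_pos: [0.4607, 0.0317, 0.057]
ee_rot: [3.14, -0.0, 1.558]
wrist_force: [-0.2, -0.1, -0.8]
width: 0.0333
finger_force: 29.9
```

Emit:
servo_tool:
  moves:
    - [0,0,0.04,0,1]
    - [0,0,0.04,0,1]
    - [0,0,0.04,0,0.6]
    - [0,0,0.04,0,0.4]
    - [0,0,0.04,0,0.1]
    - [0,0,0.04,0,0]
    - [0,0,0.04,0,0]
    - [0,0,0.04,0,0]
    - [0,0,-1,0,0]
    - [0,0,-2.4,0,0]

```text
time: 20.47
tool_pos: [0.4571, 0.0319, 0.1131]
ee_rot: [-3.132, -0.0, 1.558]
wrist_force: [1.5, 0.1, 0.3]
width: 0.0808
finger_force: 0.0
```

Emit:
servo_tool:
  moves:
    - [0,0,-1.2,0,0]
    - [0,0,-1.8,0,0]
    - [0,0,-1.8,0,0]

```text
time: 20.72
tool_pos: [0.4628, 0.0316, 0.1659]
ee_rot: [3.132, 0.0, 1.558]
wrist_force: [1.4, -0.2, 0.5]
width: 0.0937
finger_force: 0.0
```

Run:
```python
from bench import robot
from h import *
o=robot.get_obs();print(o["tool_pos"],o["ee_rot"]);print(go(o,.627,-.211,.16,86.7))
```

```text
[0.46283404 0.03161274 0.16591837] [3.13244055e+00 2.50389045e-04 1.55782115e+00]
([-9.62, 6.69, 0.3], np.float64(0.43))
```

Emit:
servo_tool:
  moves:
    - [-0.6,0.4,0,0.1,0]
    - [-1.7,1.2,0,0.2,0]
    - [-2.9,2,0,0.4,0]
    - [-4.1,2.9,0,0.4,0]
    - [-5.3,3.7,0,0.4,0]
    - [-6.5,4.5,0,0.4,0]
    - [-7.7,5.4,0.1,0.4,0]
    - [-8.7,6.1,0.1,0.4,0]
    - [-9.4,6.6,0.1,0.4,0]
    - [-9.6,6.75,0.1,0.4,0]

```text
time: 21.55
tool_pos: [0.6259, -0.2133, 0.155]
ee_rot: [-3.138, -0.001, 1.513]
wrist_force: [0.4, -0.1, -0.4]
width: 0.0941
finger_force: 0.0
```

Emit:
servo_tool:
  moves:
    - [0,0,0,0,0]
    - [0,0,0,0,0]
    - [0,0,0,0,0]

```text
time: 21.8
tool_pos: [0.6251, -0.209, 0.1583]
ee_rot: [-3.14, -0.001, 1.517]
wrist_force: [0.2, -0.8, -0.4]
width: 0.0942
finger_force: 0.0
```

Run:
```python
from bench import robot
from h import *
o=robot.get_obs();print(o["tool_pos"],o["ee_rot"]);print(go(o,.627,-.211,.061,86.7))
s=robot.snapshot("wrist");cv2.imwrite("pics/w5.png",s["image"])
```

```text
[ 0.62508868 -0.20900176  0.15826744] [-3.14043872e+00 -9.67819683e-04  1.51705984e+00]
([-0.08, 0.09, 3.89], np.float64(0.04))
```

View pics/w5.png

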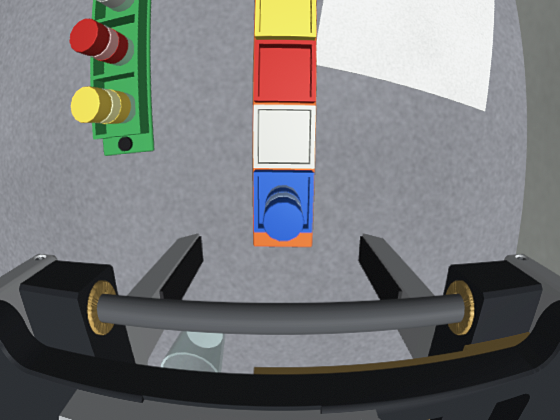

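The blue cap is at (284,220), centred between the fingers. The beaker is clear behind.

Emit:
servo_tool:
  moves:
    - [-0.08,0.1,1,0,0]
    - [-0.08,0.1,2.1,0,0]
    - [-0.08,0.1,3,0,0]
    - [-0.08,0.1,3.6,0,0]
    - [-0.08,0.1,3.82,0,0]
    - [-0.08,0.1,3.87,0,0]
    - [-0.08,0.1,3.87,0,0.1]
    - [-0.08,0.1,3.87,0,0.2]
    - [-0.08,0.1,3.87,0,0.3]
    - [-0.08,0.1,3.87,0,0.4]

```text
time: 22.68
tool_pos: [0.629, -0.2129, 0.0637]
ee_rot: [3.139, 0.001, 1.516]
wrist_force: [0.8, 0.2, 0.7]
width: 0.0707
finger_force: 0.0
```

Emit:
servo_tool:
  moves:
    - [0,0,0,0,0.5]
    - [0,0,0,0,0.55]
    - [0,0,0,0,0.6]
    - [0,0,0,0,0.65]
    - [0,0,0,0,0.7]
    - [0,0,0,0,0.75]
    - [0,0,0,0,0.8]
    - [0,0,0,0,0.9]
    - [0,0,0,0,1]
    - [0,0,0,0,1]

```text
time: 23.52
tool_pos: [0.628, -0.2126, 0.0618]
ee_rot: [-3.141, -0.0, 1.516]
wrist_force: [-0.5, 0.4, 0.2]
width: 0.0326
finger_force: 29.9
```

Emit:
servo_tool:
  moves:
    - [0,0,0,0,1]
    - [0,0,0,0,1]
    - [0,0,0,0,1]

```text
time: 23.77
tool_pos: [0.6282, -0.2125, 0.0619]
ee_rot: [-3.142, -0.0, 1.516]
wrist_force: [-0.3, -0.7, -0.6]
width: 0.0328
finger_force: 29.9
```

Run:
```python
from bench import robot
from h import *
o=robot.get_obs();print(o["tool_pos"],o["ee_rot"]);print(go(o,.4616,.095,.162,89.3))
```

```text
[ 0.62815195 -0.21254402  0.0618648 ] [-3.14157876e+00 -1.76653515e-04  1.51591292e+00]
([11.92, -7.33, -4.0], np.float64(-0.41))
```

Emit:
servo_tool:
  moves:
    - [0,0,-0.4,0,1]
    - [0,0,-1.2,0,1]
    - [0,0,-2,0,1]
    - [0,0,-2.8,0,1]
    - [0,0,-3.5,0,1]
    - [0,0,-3.9,0,1]
    - [0.5,-0.3,-4,-0.1,1]
    - [1.3,-0.8,-4,-0.2,1]
    - [2.3,-1.4,-4,-0.4,1]
    - [3.3,-2,-4,-0.4,1]

```text
time: 24.6
tool_pos: [0.5821, -0.1269, 0.1619]
ee_rot: [-3.141, -0.0, 1.557]
wrist_force: [0.0, 0.5, -0.8]
width: 0.0332
finger_force: 29.9
```

Emit:
servo_tool:
  moves:
    - [1,-0.6,0,0,1]
    - [2,-1.3,0,0,1]
    - [3,-2,0,0,1]
    - [4,-2.7,0,0,1]
    - [5,-3.4,0,0,1]
    - [6,-4.1,0,0,1]
    - [7,-4.8,0,0,1]
    - [7.8,-5.3,0,0,1]
    - [8.2,-5.5,0,0,1]
    - [8.3,-5.6,0,0,1]

```text
time: 25.43
tool_pos: [0.4449, 0.0832, 0.1624]
ee_rot: [3.141, -0.0, 1.56]
wrist_force: [-0.3, -0.0, -0.2]
width: 0.0332
finger_force: 29.9
```

Emit:
servo_tool:
  moves:
    - [0,0,0,0,1]
    - [0,0,0,0,1]
    - [0,0,0,0,1]

```text
time: 25.68
tool_pos: [0.4461, 0.0809, 0.1619]
ee_rot: [3.142, 0.0, 1.556]
wrist_force: [0.3, -0.4, -0.6]
width: 0.0329
finger_force: 29.9
```

Run:
```python
from bench import robot
from h import *
o=robot.get_obs();print(o["tool_pos"],o["ee_rot"],o["finger_force"]);print(go(o,.4616,.095,.0555,89.3))
```

```text
[0.4461374  0.08087616 0.16191173] [3.14153389e+00 4.33912107e-04 1.55634137e+00] 29.926938861608505
([0.58, 0.61, 4.26], np.float64(-0.02))
```

Emit:
servo_tool:
  moves:
    - [0.4,0.4,0,0,1]
    - [0.58,0.61,0.8,0,1]
    - [0.58,0.61,1.7,0,1]
    - [0.58,0.61,2.6,0,1]
    - [0.58,0.61,3.3,0,1]
    - [0.58,0.61,3.8,0,1]
    - [0.58,0.61,4.05,0,1]
    - [0.58,0.61,4.18,0,1]
    - [0.58,0.61,4.24,0,1]
    - [0.58,0.61,4.26,0,1]

```text
time: 26.52
tool_pos: [0.4616, 0.0958, 0.056]
ee_rot: [3.14, -0.0, 1.557]
wrist_force: [0.1, -0.6, -0.2]
width: 0.0332
finger_force: 29.9
```

Emit:
servo_tool:
  moves:
    - [0,0,0,0,1]
    - [0,0,0,0,1]
    - [0,0,0,0,1]

```text
time: 26.77
tool_pos: [0.4615, 0.0962, 0.0563]
ee_rot: [3.14, -0.0, 1.558]
wrist_force: [0.2, -0.8, -0.7]
width: 0.033
finger_force: 29.9
```

Emit:
servo_tool:
  moves:
    - [0,0,0.04,0,1]
    - [0,0,0.04,0,1]
    - [0,0,0.04,0,0.6]
    - [0,0,0.04,0,0.4]
    - [0,0,0.04,0,0.1]
    - [0,0,0.04,0,0]
    - [0,0,0.04,0,0]
    - [0,0,0.04,0,0]
    - [0,0,-1,0,0]
    - [0,0,-2.4,0,0]

```text
time: 27.6
tool_pos: [0.4578, 0.0958, 0.1122]
ee_rot: [-3.132, 0.001, 1.558]
wrist_force: [0.6, 0.3, 0.4]
width: 0.081
finger_force: 0.0
```

Emit:
servo_tool:
  moves:
    - [0,0,-1.2,0,0]
    - [0,0,-2,0,0]
    - [1,0,-2.4,0,0]
    - [2,0,-2.4,0,0]
    - [3,0,-2.4,0,0]
    - [4,0,-2.4,0,0]
    - [5,0,-2.4,0,0]
    - [6,0,-2.4,0,0]
    - [6,0,-2.4,0,0]
    - [6,0,-2.4,0,0]

```text
time: 28.43
tool_pos: [0.4626, 0.2468, 0.1751]
ee_rot: [-3.141, 0.001, 1.56]
wrist_force: [0.3, 0.6, -0.1]
width: 0.094
finger_force: 0.0
```

Run:
```python
from bench import robot
from h import *
s=robot.snapshot("top");im=s["image"]
c=im[130:290,130:370].copy()
for y in(-.097,-.033,.031,.095):
    u=proj(s,[.4606+.012*y,y,.086])[0]-[130,130];cv2.circle(c,tuple(np.round(u).astype(int)),1,(255,0,255),-1)
t=robot.snapshot("scene")["image"][150:330,150:400]
f=lambda a,h:cv2.resize(a,None,fx=h/a.shape[0],fy=h/a.shape[0],interpolation=cv2.INTER_CUBIC)
cv2.imwrite("pics/end.png",np.hstack([f(c,280),f(t,280)])[:,:800])
```

```text
(no output)
```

View pics/end.png

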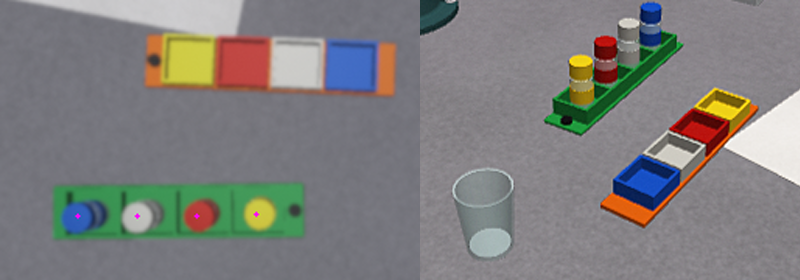

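All four bottles stand upright in the tray, blue to yellow from the left. Their caps lie within about 4 mm of the predicted bay centres, and the beaker is untouched.

```bash
python3 -c "
from bench import robot
print(robot.close_job())"
```

```text
the job is handed in; nothing more can be done
None
```

All four bottles are upright in the green tray in reversed order (blue, white, red, yellow from the left), the beaker was left where it stood, and the job was handed in at about 28 s of the 106 s allowed; no verdict was returned.

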